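Lid the finished brass pots

ROBOT

A 6-joint arm with a two-finger parallel gripper is mounted at the origin on the work surface. World frame = base frame: x ahead of the robot, y to its left, z up, the work surface at z = 0. Lengths are in m, angles in rad, forces in N, time in s.
With the tool pointing down it reaches from about 0.375 to 0.9 m from the base axis. Payload 3.1 kg.
Tool frame: the origin (TCP) lies midway between the tips of the shut fingers; the grasp point (between the pads) lies 19 mm behind it; x points along the fingers, y is the direction in which the jaws open and shut, and the axes are right-handed (so a half turn about x gives the same grasp; the last joint's range is limited). The gripper opens to 87 mm and grips with 3 to 60 N. Pads are 19 mm wide; open, the fingers measure 117 mm over their backs; the gripper's body (75 mm by 190 mm) begins 51 mm behind the grasp point.
Start: joints at [-1.399, 0.527, 1.433, -0, 1.181, -0.178], TCP at [0.215, -0.587, 0.223] pointing down, gripper open.
Joint ranges: [-3.08, 3.08], [-0.75, 2.2], [0.22, 2.44], [-1.43, 4.57], [0, 2.65], [-2.85, 2.85]. Speed limits (rad/s): [2.79, 2.79, 3.14, 3.14, 3.14, 3.14].

INTERFACE

Orientations are given as a unit quaternion [x, y, z, w].
In Python, from rig import get_obs, imaging, robot gives the robot as it stands.
- The arm moves only by the shell command python3 -m inch 'ROWS' [FORCE]. ROWS is JSON, a list of rows, each a list of 3 entries, a list of its own where there are three numbers: the finger opening in mm, from 0 to 87, then the shift along the tool's x, y, z in mm, then the turn, a rotation vector about the tool's x, y, z in degrees. In form: [[grip, [dx, dy, dz], [wx, wy, wz]], ...]. A call has 1 to 12 rows; each row shifts and turns the pose as measured when the row begins, along the tool's axes as they then stand; what a row does not reach is not made up. A row lasts 1/8 s, in which the tool goes at most 62.5 mm and 10.7 degrees, less where a joint would pass 70% of its speed; a pose out of reach is approached as far as the arm can. A call with a gripper value outside its range is refused whole. The fingers move at their own pace and stop on an object; FORCE is the grip in N (left out, the last holds). Time passes only in rows, so rows that do not move let the fingers close. It gives the time, the measured TCP pose, the force and the opening at its end, in the units of the state.
- get_obs(): the state, without advancing time (a new reading comes with each control period).
- imaging.camera(name): name is "scene" or "top" or "wrist"; returns the picture (420x560x3 uint8, red, green, blue); there is no depth.
- imaging.camera_params(name): a dict with "camera_matrix" (3x3 intrinsics, pixels), "xyz" and "rotation" of the camera in the world. Camera axes: x right, y down, z forward; pixel columns grow to the right and rows downward; lengths in m; the calibration is good to about 2 mm. A picture is of the moment at which its call begins: read the wrist's pose just before it. camera_params takes no time and is no camera call; for the wrist camera it gives the pose at the moment of the call.
- robot.hand_in(): hands the job in, once; it reports no verdict.
Trained networks look in the newest picture that a camera, given by its name, has taken for a name from the list of things; names that differ only in an ending like _2 or _b are one class to them, and where a whole thing is asked for, a point or a joint stands for the part that bears it (a point fixed in the world has none). Each returns a list of dicts, best first, with "confidence" (0 to 1); they miss things now and then, are a little off and sometimes report something else, mostly with a low value. They report only what shows in the picture. A call takes as long as a camera call. They do not tell look-alikes from the thing itself.
- imaging.cut_out(camera, target): "pixels" (420x560 bool, what is visible of it) and "box" ([centre column, centre row, width, height] in pixels, round what is visible of it).
- imaging.tip_of(camera, target): "pixel" ([column, row] in pixels: a listed point, or the origin of a listed thing).
The state is a dict: "time": time; "q": joint angles; "joint_velocities": joint speeds; "joint_torque": joint torques, N m; "position": TCP position; "tool_rot": TCP orientation; "ft_force": force on the tool from outside, world axes, zero at the start; "moment": the same for the moment, N m; "grip_width": finger opening in m.
Only numpy, scipy, OpenCV 4.12 (cv2) and the standard library are available. Lean on these libraries where they do the work, as an engineer would, in place of code of your own. Each camera call takes 0.05 s, during which the arm holds its last target. There are 200 camera calls.

TASK

Close the four brass pots: put each brass lid on the pot of its own size, centred and lying flat on the rim with its knob up. Leave the pots standing where they are, and leave the two copper lids where they lie.

Things in the scene. Friction and masses are not known exactly. Their poses are not given: they have to be found in the camera images.
- pot_s: The smallest of four open, round brass pots: 44 mm across its rim, 46 mm tall, mouth 32 mm wide (6 mm wall), 160 g or so, standing loose on the bench. Origin: centre of its underside, z up; the rim is 46 mm above it. Its lid is lid_s. At the start all listed things have their centres at least 100 mm apart.
- pot_m: The second smallest of four open, round brass pots: 58 mm across its rim, 54 mm tall, mouth 46 mm wide (6 mm wall), 270 g or so, standing loose on the bench. Origin: centre of its underside, z up; the rim is 54 mm above it. Its lid is lid_m. Unlisted tools and offcuts lying among the listed things are at most 10 mm high.
- pot_l: The second largest of four open, round brass pots: 72 mm across its rim, 62 mm tall, mouth 60 mm wide (6 mm wall), 420 g or so, standing loose on the bench. Origin: centre of its underside, z up; the rim is 62 mm above it. Its lid is lid_l. Taller equipment stands only at the far edge and sides of the bench, clear of the listed things.
- pot_xl: The largest of four open, round brass pots: 86 mm across its rim, 70 mm tall, mouth 74 mm wide (6 mm wall), 600 g or so, standing loose on the bench. Origin: centre of its underside, z up; the rim is 70 mm above it. Its lid is lid_xl.
- lid_s: The smallest of four yellow brass lids, which belongs on the smallest brass pot: a round disc 50 mm across (it overhangs the pot's rim by 3 mm all round), 4 mm thick at the edge, rising to 9 mm at the middle, with a round upright knob, 24 mm in diameter, 9 to 36 mm above the flat underside. Origin: centre of the underside, z up; at the start it lies flat on the bench.
- lid_m: The second smallest of four yellow brass lids, which belongs on the second smallest brass pot: a round disc 64 mm across (it overhangs the pot's rim by 3 mm all round), 4 mm thick at the edge, rising to 9 mm at the middle, with a round upright knob, 24 mm in diameter, 9 to 36 mm above the flat underside. Origin: centre of the underside, z up; at the start it lies flat on the bench.
- lid_l: The second largest of four yellow brass lids, which belongs on the second largest brass pot: a round disc 78 mm across (it overhangs the pot's rim by 3 mm all round), 4 mm thick at the edge, rising to 9 mm at the middle, with a round upright knob, 24 mm in diameter, 9 to 36 mm above the flat underside. Origin: centre of the underside, z up; at the start it lies flat on the bench.
- lid_xl: The largest of four yellow brass lids, which belongs on the largest brass pot: a round disc 92 mm across (it overhangs the pot's rim by 3 mm all round), 4 mm thick at the edge, rising to 9 mm at the middle, with a round upright knob, 24 mm in diameter, 9 to 36 mm above the flat underside. Origin: centre of the underside, z up; at the start it lies flat on the bench.
- copper_lid_m: A red-brown copper lid, 64 mm across, shaped just like the second smallest brass lid; it belongs to other work and must stay where it lies. It has a round upright knob, 24 mm in diameter, 9 to 36 mm above the flat underside. Origin: centre of the underside, z up; at the start it lies flat on the bench.
- copper_lid_l: A red-brown copper lid, 78 mm across, shaped just like the second largest brass lid; it belongs to other work and must stay where it lies. It has a round upright knob, 24 mm in diameter, 9 to 36 mm above the flat underside. Origin: centre of the underside, z up; at the start it lies flat on the bench.
Things that resemble listed ones, but are neither listed nor needed, are in the scene too. What is shaped like the lid_m but blue, green or white is not meant.

How it is judged:
At the end, for the whole second after the job is handed in: Each of the four brass lids lies on the brass pot of its own size: centres within 10 mm, underside within 4 mm of rim height, lid and pot level within 0.08 rad, pot standing on the bench, all at rest; the copper lids within 25 mm and the pots within 40 mm of where they started (horizontal distance between lid_s and pot_s below 0.01 m and z of lid_s in the frame of pot_s between 0.042 and 0.05 m and angle between each of lid_s, pot_s, lid_m, pot_m, lid_l, pot_l, lid_xl, pot_xl's own z axis and vertical below 0.08 rad and height (world z) of each of pot_s, pot_m, pot_l, pot_xl below 0.006 m and linear speed of each of lid_s, pot_s, lid_m, pot_m, lid_l, pot_l, lid_xl, pot_xl below 0.02 m/s and horizontal distance between lid_m and pot_m below 0.01 m and z of lid_m in the frame of pot_m between 0.05 and 0.058 m and horizontal distance between lid_l and pot_l below 0.01 m and z of lid_l in the frame of pot_l between 0.058 and 0.066 m and horizontal distance between lid_xl and pot_xl below 0.01 m and z of lid_xl in the frame of pot_xl between 0.066 and 0.074 m and distance of each of pot_s, pot_m, pot_l, pot_xl from where it was at the start of the episode below 0.04 m and distance of each of copper_lid_m, copper_lid_l from where it was at the start of the episode below 0.025 m); the robot touches nothing.
It fails at once if a copper lid was moved more than 25 mm (distance of any of copper_lid_m, copper_lid_l from where it was at the start of the episode above 0.025 m).
It fails at once if a brass pot was moved more than 40 mm from where it stood (distance of any of pot_s, pot_m, pot_l, pot_xl from where it was at the start of the episode above 0.04 m).
It also fails if it takes over 96 s, if anything falls off the work surface, if the arm or the gripper's body presses on something with over 40 N, if the wrist force passes 120 N, or if a joint passes its speed limit or range.

## Working session

There is one attempt and no reset: what is moved stays moved. The work goes in short steps, Python scripts to look and compute and a shell command to move; the robot and the scene stay as the last step left them, time stands still between calls to the robot, and variables do not carry over. Pictures are saved under pics/ and viewed, about 12 in all and at most 16, crops included, and the job is handed in when it is done.

```bash
ls; mkdir -p pics; cat > h.py <<'E'
import numpy as np, cv2
from rig import get_obs, imaging, robot
N=['pot_s','pot_m','pot_l','pot_xl','lid_s','lid_m','lid_l','lid_xl','copper_lid_m','copper_lid_l']
def save(cam,f,im=None):
    im=imaging.camera(cam) if im is None else im
    cv2.imwrite('pics/'+f,im[:,:,::-1]); return im
def ray(p,px):
    K=np.array(p['camera_matrix']);R=np.array(p['rotation'])
    if R.shape!=(3,3):
        from scipy.spatial.transform import Rotation as Q; R=Q.from_quat(R).as_matrix()
    d=R@np.linalg.inv(K)@[px[0],px[1],1]; return np.array(p['xyz']),d
def atz(p,px,z):
    o,d=ray(p,px); return o+d*(z-o[2])/d[2]
def tri(rs):
    A=0;b=0
    for o,d in rs:
        d=d/np.linalg.norm(d);M=np.eye(3)-np.outer(d,d);A=A+M;b=b+M@o
    return np.linalg.solve(A,b)
E
python3 - <<'E'
from h import *
o=get_obs();print(o['time'],o['position'],o['tool_rot'])
for c in ['top','scene']:
    p=imaging.camera_params(c);print(c,p)
    save(c,c+'0.png')
    for n in N:
        t=imaging.tip_of(c,n)
        print(n,[(np.round(d['pixel']).tolist(),round(d['confidence'],2),np.round(atz(p,d['pixel'],0)[:2],3).tolist()) for d in t[:3]])
E
```

```text
pics
0.0 [ 0.2147052  -0.58616142  0.22155672] [ 0.69626337  0.12418339 -0.69624704  0.12262086]
top {'camera_matrix': array([[474.0358834 ,   0.        , 281.46329222],
       [  0.        , 474.0358834 , 202.7707974 ],
       [  0.        ,   0.        ,   1.        ]]), 'xyz': array([ 0.39828511, -0.03258065,  0.96646906]), 'rotation': array([ 0.70891791, -0.70304235,  0.03998002, -0.03960366])}
pot_s [([364.0, 229.0], 0.8, [0.456, -0.202]), ([230.0, 242.0], 0.74, [0.427, 0.07]), ([303.0, 234.0], 0.73, [0.444, -0.077])]
pot_m [([364.0, 229.0], 0.8, [0.456, -0.202]), ([230.0, 242.0], 0.74, [0.427, 0.07]), ([303.0, 234.0], 0.73, [0.444, -0.077])]
pot_l [([364.0, 229.0], 0.8, [0.456, -0.202]), ([230.0, 242.0], 0.74, [0.427, 0.07]), ([303.0, 234.0], 0.73, [0.444, -0.077])]
pot_xl [([299.0, 124.0], 0.68, [0.675, -0.067]), ([368.0, 226.0], 0.28, [0.461, -0.209])]
lid_s [([428.0, 236.0], 0.96, [0.443, -0.331]), ([400.0, 184.0], 0.83, [0.55, -0.277]), ([358.0, 315.0], 0.77, [0.283, -0.187])]
lid_m [([428.0, 236.0], 0.96, [0.443, -0.331]), ([400.0, 184.0], 0.83, [0.55, -0.277]), ([358.0, 3
[... 965 characters left out ...]
, 239.0], 0.51, [0.434, 0.07])]
pot_xl [([216.0, 250.0], 0.92, [0.672, -0.062])]
lid_s [([188.0, 214.0], 0.94, [0.675, -0.203]), ([239.0, 205.0], 0.8, [0.548, -0.148]), ([212.0, 175.0], 0.75, [0.552, -0.28])]
lid_m [([188.0, 214.0], 0.94, [0.675, -0.203]), ([239.0, 205.0], 0.8, [0.548, -0.148]), ([212.0, 175.0], 0.75, [0.552, -0.28])]
lid_l [([188.0, 214.0], 0.94, [0.675, -0.203]), ([239.0, 205.0], 0.8, [0.548, -0.148]), ([212.0, 175.0], 0.75, [0.552, -0.28])]
lid_xl [([337.0, 325.0], 0.59, [0.554, 0.271])]
copper_lid_m [([302.0, 285.0], 0.8, [0.557, 0.144]), ([270.0, 240.0], 0.76, [0.544, -0.006])]
copper_lid_l [([302.0, 285.0], 0.8, [0.557, 0.144]), ([270.0, 240.0], 0.76, [0.544, -0.006])]
```

```bash
python3 -c "
import cv2
print(cv2.imread('pics/top0.png').shape)"
```

```text
(420, 560, 3)
```

View pics/top0.png

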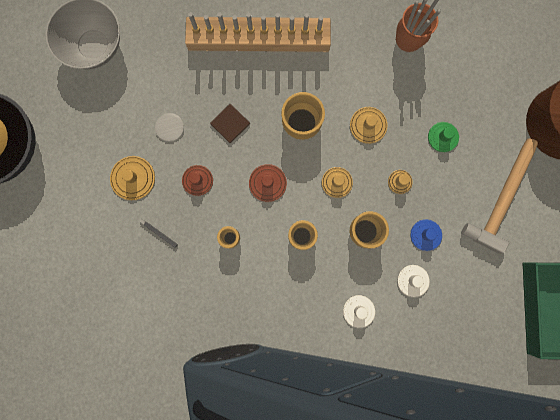

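View pics/scene0.png

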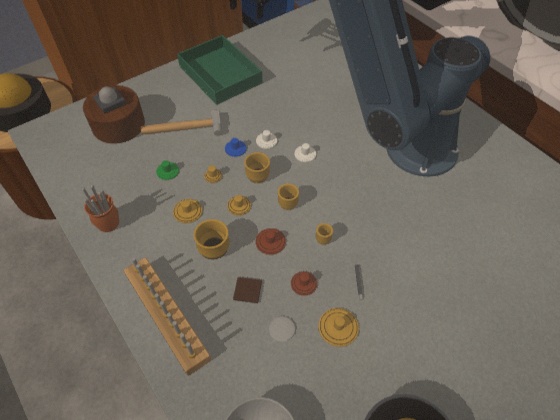

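Top view: the brass lids are xl (132,178), l (368,126), m (337,182) and s (400,181). The pots are xl (303,114), s (229,237), m (302,235) and l (369,230). The copper lids are at (197,180) and (267,183), and the blue, green and white look-alikes lie to the right. The scene view agrees. Next I'll fit position and height from both views.

```bash
cat > fit.py <<'E'
from h import *
from scipy.optimize import minimize
from scipy.spatial.transform import Rotation as Q
D={'s':(.022,.025),'m':(.029,.032),'l':(.036,.039),'xl':(.043,.046)}
G={'pot_s':(.43,.07),'pot_m':(.444,-.077),'pot_l':(.457,-.205),'pot_xl':(.672,-.063),'lid_s':(.551,-.279),'lid_m':(.548,-.148),'lid_l':(.675,-.203),'lid_xl':(.555,.275)}
a=np.linspace(0,2*np.pi,40,endpoint=False);C=np.c_[np.cos(a),np.sin(a),0*a]
def proj(p,P):
    R=Q.from_quat(p['rotation']).as_matrix();c=(P-p['xyz'])@R;u=c@np.array(p['camera_matrix']).T;return u[:,:2]/u[:,2:]
def sil(p,n,x,y,h):
    k,s=n.split('_');r=D[s][k=='lid'];o=np.array([x,y,0])
    L=[C*r+o,C*r+o+[0,0,h]] if k=='pot' else [C*r+o,C*r+o+[0,0,.004]]
    m=np.zeros((420*4,560*4),np.uint8)
    cv2.fillConvexPoly(m,cv2.convexHull(np.round(proj(p,np.vstack(L))*4+1.5).astype(np.int32)),1)
    if k=='lid':
        L=[C*.012+o+[0,0,.009],C*.012+o+[0,0,h]]
        cv2.fillConvexPoly(m,cv2.convexHull(np.round(proj(p,np.vstack(L))*4+1.5).astype(np.int32)),1)
    return m>0
E
python3 - <<'E'
from fit import *
o=get_obs();print(np.round(Q.from_quat(o['tool_rot']).as_matrix(),3))
P={};M={}
for c in ['top','scene']:
    P[c]=imaging.camera_params(c);imaging.camera(c)
    M[c]=[d for n in ['pot_s','pot_xl','lid_s','lid_xl'] for d in imaging.cut_out(c,n)]
for n,g in G.items():
    use={}
    for c in P:
        e=proj(P[c],np.array([[*g,.03 if 'pot' in n else .008]]))[0]
        L=[d for d in M[c] if np.hypot(*(np.array(d['box'][:2])-e))<14]
        if L:
            ref=sil(P[c],n,*g,.05 if 'pot' in n else .036)
            use[c]=min(L,key=lambda d:abs(d['pixels'].sum()-ref.sum()/16))['pixels'].astype(np.uint8)
    big={c:cv2.resize(m,None,fx=4,fy=4,interpolation=cv2.INTER_NEAREST)>0 for c,m in use.items()}
    f=lambda v:sum(1-(big[c]&(s:=sil(P[c],n,*v))).sum()/(big[c]|s).sum() for c in big)
    h0=.055 if 'pot' in n else .036
    r=minimize(f,[*g,h0],method='Nelder-Mead',options=dict(initial_simplex=[[g[0]+i,g[1]+j,h0+k] for i,j,k in [(0,0,0),(.01,0,0),(0,.01,0),(.003,.003,.015)]],maxiter=150))
    print(n,list(use),np.round(r.x,4),round(r.fun,3))
E
```

```text
[[-0.     0.344 -0.939]
 [ 0.    -0.939 -0.344]
 [-1.    -0.     0.   ]]
pot_s ['top', 'scene'] [0.4351 0.072  0.046 ] 0.325
pot_m ['top', 'scene'] [ 0.4391 -0.0744  0.0514] 0.331
pot_l ['top', 'scene'] [ 0.4494 -0.2042  0.0589] 0.37
pot_xl ['top', 'scene'] [ 0.676  -0.0735  0.0684] 0.262
lid_s ['top', 'scene'] [ 0.5514 -0.2767  0.0329] 0.216
lid_m ['top', 'scene'] [ 0.55   -0.1455  0.0354] 0.185
lid_l ['top', 'scene'] [ 0.6726 -0.2121  0.0446] 0.143
lid_xl ['top', 'scene'] [0.5557 0.2747 0.0434] 0.127
```

```bash
cat > go.py <<'E'
import sys
from fit import *
o=get_obs();R=Q.from_quat(o['tool_rot']).as_matrix();t=np.array([float(v) for v in sys.argv[1:4]])
print('t',round(o['time'],2),'pos',np.round(o['position'],4),'w',round(o['grip_width'],4),'F',np.round(o['ft_force'],1),'q6',round(o['q'][5],2),'tilt',np.round(R[2],3))
d=R.T@(t-o['position'])*1000
print('delta tool mm',np.round(d,1),'norm',round(np.linalg.norm(d),1))
E
python3 -m inch '[[50,[0,-22,-53],[0,0,0]],[50,[0,-22,-53],[0,0,0]],[50,[0,-22,-53],[0,0,0]],[50,[0,-22,-53],[0,0,0]],[50,[0,-22,-53],[0,0,0]],[50,[0,-22,-53],[0,0,0]],[50,[0,-22,-53],[0,0,0]],[50,[0,-22,-53],[0,0,0]]]' 25
python3 go.py .5514 -.2767 .2
python3 - <<'E'
from fit import *
p=imaging.camera_params('wrist');print(p);save('wrist','w0.png')
print({n:proj(p,np.array([[*g,0]]))[0].round().tolist() for n,g in G.items()})
for n in ['lid_s','pot_s']:print([(np.round(d['pixel'],1).tolist(),round(d['confidence'],2)) for d in imaging.tip_of('wrist',n)])
E
```

```text
time: 2.6
position: [0.5613, -0.2742, 0.2227]
tool_rot: [0.698, 0.117, -0.696, 0.122]
ft_force: [-0.5, 0.3, 0.2]
grip_width: 0.0502
t 2.6 pos [ 0.5613 -0.2742  0.2227] w 0.0502 F [-0.5  0.3  0.2] q6 0.6 tilt [-1.     0.007 -0.001]
delta tool mm [22.7 -1.1 10.2] norm 24.9
{'camera_matrix': array([[334.2230016,   0.       , 277.5090353],
       [  0.       , 334.2230016, 209.8151298],
       [  0.       ,   0.       ,   1.       ]]), 'xyz': array([ 0.63923828, -0.24443139,  0.38495971]), 'rotation': array([ 0.80650792, -0.57122462, -0.08491607,  0.12663593])}
{'pot_s': [-37.0, 187.0], 'pot_m': [91.0, 216.0], 'pot_l': [196.0, 239.0], 'pot_xl': [116.0, 10.0], 'lid_s': [278.0, 188.0], 'lid_m': [169.0, 154.0], 'lid_l': [249.0, 57.0], 'lid_xl': [-242.0, 6.0]}
[([251.1, 65.1], 0.95), ([282.7, 273.6], 0.93), ([167.7, 149.6], 0.87), ([379.0, 137.2], 0.82), ([274.1, 182.1], 0.81), ([239.8, 329.7], 0.67), ([124.8, 8.3], 0.43)]
[([190.0, 242.1], 0.98), ([87.2, 219.4], 0.81), ([252.9, 64.2], 0.48)]
```

View pics/w0.png

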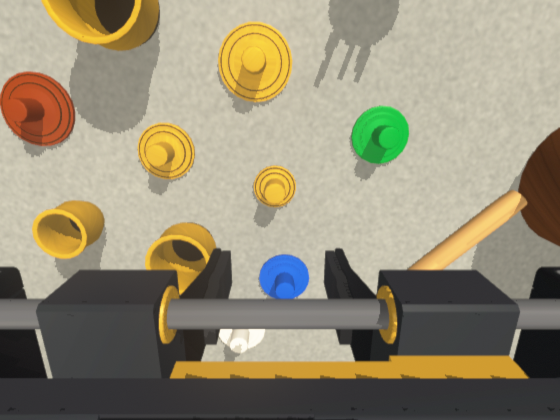

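The wrist view shows lid_s at (274,185), lid_m at (166,151), lid_l at (255,62), pot_m at (68,228) and pot_l at (180,250). The blue look-alike is at (284,276). I'll refine with a brass colour mask across all three cameras.

```bash
cat > ref.py <<'E'
from fit import *
def masks(im):
    h=cv2.cvtColor(im,cv2.COLOR_RGB2HSV);m=cv2.inRange(h,(14,110,60),(34,255,255))
    m=cv2.morphologyEx(m,cv2.MORPH_OPEN,np.ones((2,2)))
    return [c for c in cv2.findContours(m,cv2.RETR_EXTERNAL,cv2.CHAIN_APPROX_NONE)[0] if cv2.contourArea(c)>60]
def refine(n,cams,g,hfix=None):
    # cams: {name:(params,image)}; returns x,y,h,mean IoU
    big={}
    for c,(p,im) in cams.items():
        ref=sil(p,n,*g,.055 if 'pot' in n else .036);ys,xs=np.nonzero(ref)
        if len(xs)==0 or xs.min()<8 or ys.min()<8 or xs.max()>2232 or ys.max()>1672 or (c=='wrist' and ys.max()>245*4): continue
        e=np.array([xs.mean(),ys.mean()])/4;best=None
        for k in masks(im):
            if 'pot' in n:k=cv2.convexHull(k)
            b=np.zeros((1680,2240),np.uint8);cv2.fillPoly(b,[k*4+2],1);b=cv2.dilate(b,np.ones((5,5)))
            s=(b.astype(bool)&ref).sum()/(b.astype(bool)|ref).sum()
            if s>.4 and (best is None or s>best[0]):best=(s,b>0)
        if best:big[c]=best[1]
    h0=hfix or (.055 if 'pot' in n else .036)
    f=lambda v:sum(1-(big[c]&(s:=sil(cams[c][0],n,v[0],v[1],hfix or v[2]))).sum()/(big[c]|s).sum() for c in big)/len(big)
    r=minimize(f,[*g,h0],method='Nelder-Mead',options=dict(initial_simplex=[[g[0]+i,g[1]+j,h0+k] for i,j,k in [(0,0,0),(.008,0,0),(0,.008,0),(.003,.003,.015)]],maxiter=150))
    return list(big),np.round(r.x,4),round(r.fun,3)
E
python3 - <<'E'
from ref import *
cams={c:(imaging.camera_params(c),imaging.camera(c)) for c in ['top','scene','wrist']}
for n,g in G.items():
    print(n,refine(n,cams,g),*[refine(n,{c:cams[c]},g,.01*0+({'pot_s':.046,'pot_m':.054,'pot_l':.062,'pot_xl':.07}.get(n,.036)))[1][:2] for c in cams if not(c=='wrist' and n not in('lid_s','lid_m','lid_l','pot_m'))])
E
```

```text
Traceback (most recent call last):
  File "ref.py", line 21, in refine
    r=minimize(f,[*g,h0],method='Nelder-Mead',options=dict(initial_simplex=[[g[0]+i,g[1]+j,h0+k] for i,j,k in [(0,0,0),(.008,0,0),(0,.008,0),(.003,.003,.015)]],maxiter=150))
  File "ref.py", line 20, in <lambda>
    f=lambda v:sum(1-(big[c]&(s:=sil(cams[c][0],n,v[0],v[1],hfix or v[2]))).sum()/(big[c]|s).sum() for c in big)/len(big)
               ~~~~~~~~~~~~~~~~~~~~~~~~~~~~~~~~~~~~~~~~~~~~~~~~~~~~~~~~~~~~~~~~~~~~~~~~~~~~~~~~~~~~~~~~~~~~~~~~~^~~~~~~~~
ZeroDivisionError: division by zero
```

```bash
sed -i "s/^    h0=hfix or/    if not big: return [],np.full(3,np.nan),9\n    h0=hfix or/" ref.py
cat > all.py <<'E'
from ref import *
import sys
H={'pot_s':.046,'pot_m':.054,'pot_l':.062,'pot_xl':.07}
cams={c:(imaging.camera_params(c),imaging.camera(c)) for c in ['top','scene','wrist']}
if len(sys.argv)==1:  # initial pictures had the others free
    for c in ['top','scene']: cams[c]=(cams[c][0],cv2.imread(f'pics/{c}0.png')[:,:,::-1].copy())
for n in (sys.argv[1:] or G):
    print(n,refine(n,cams,G[n]),{c:refine(n,{c:cams[c]},G[n],H.get(n,.036))[1][:2].tolist() for c in cams})
E
python3 all.py
```

```text
pot_s (['top', 'scene'], array([0.4329, 0.0709, 0.0387]), np.float64(0.136)) {'top': [0.4333, 0.0695], 'scene': [0.431, 0.0731], 'wrist': [nan, nan]}
pot_m (['top', 'scene'], array([ 0.4383, -0.0763,  0.0436]), np.float64(0.105)) {'top': [0.4383, -0.0762], 'scene': [0.4343, -0.0751], 'wrist': [nan, nan]}
pot_l (['top', 'scene'], array([ 0.4493, -0.207 ,  0.0512]), np.float64(0.109)) {'top': [0.4498, -0.2064], 'scene': [0.4449, -0.2037], 'wrist': [nan, nan]}
pot_xl (['top', 'scene'], array([ 0.6752, -0.0748,  0.065 ]), np.float64(0.111)) {'top': [0.6774, -0.0755], 'scene': [0.6711, -0.0753], 'wrist': [nan, nan]}
lid_s (['top', 'scene', 'wrist'], array([ 0.5515, -0.2763,  0.0267]), np.float64(0.111)) {'top': [0.551, -0.2778], 'scene': [0.5513, -0.27], 'wrist': [0.5515, -0.2761]}
lid_m (['top', 'scene', 'wrist'], array([ 0.5493, -0.146 ,  0.0286]), np.float64(0.088)) {'top': [0.5491, -0.1485], 'scene': [0.5494, -0.141], 'wrist': [0.5493, -0.1461]}
lid_l (['top', 'scene', 'wrist'], array([ 0.6709, -0.2125,  0.029 ]), np.float64(0.077)) {'top': [0.6703, -0.2144], 'scene': [0.6703, -0.2074], 'wrist': [0.6707, -0.2123]}
lid_xl (['top', 'scene'], array([0.5547, 0.2753, 0.0429]), np.float64(0.075)) {'top': [0.5544, 0.2732], 'scene': [0.5544, 0.2789], 'wrist': [nan, nan]}
```

```bash
python3 -m inch '[[50,[40,-1,5],[0,0,0]],[50,[40,-1,5],[0,0,0]],[50,[40,0,0],[0,0,0]],[50,[20,0,0],[0,0,0]],[50,[0,0,0],[0,0,0]]]'
python3 go.py .5515 -.2761 .013
```

```text
time: 3.68
position: [0.5467, -0.2868, 0.081]
tool_rot: [0.699, 0.111, -0.696, 0.119]
ft_force: [0.0, -0.4, 0.6]
grip_width: 0.0501
t 3.67 pos [ 0.5467 -0.2868  0.081 ] w 0.0501 F [ 0.  -0.4  0.6] q6 0.58 tilt [-1.     0.011 -0.003]
delta tool mm [68.  -9.4 -7.8] norm 69.1
```

```bash
python3 -m inch '[[50,[10,-9,-8],[0,0,-0.6]],[50,[0,0,0],[0,0,0]],[50,[0,0,0],[0,0,0]]]'
python3 go.py .5515 -.2761 .013; python3 all.py lid_s
```

```text
time: 4.05
position: [0.5528, -0.277, 0.073]
tool_rot: [0.7, 0.114, -0.696, 0.116]
ft_force: [0.5, -0.3, 0.4]
grip_width: 0.0503
t 4.05 pos [ 0.5528 -0.277   0.073 ] w 0.0503 F [ 0.5 -0.3  0.4] q6 0.6 tilt [-1.     0.004 -0.006]
delta tool mm [60.  -1.6  1.3] norm 60.0
lid_s (['scene'], array([ 0.551 , -0.2709,  0.0323]), np.float64(0.056)) {'top': [nan, nan], 'scene': [0.5515, -0.2702], 'wrist': [nan, nan]}
```

```bash
python3 -m inch '[[50,[30,-2,1],[0,0,0]],[50,[24,0,0],[0,0,0]],[50,[6,0,0],[0,0,0]],[50,[0,0,0],[0,0,0]]]'
python3 go.py .5515 -.2758 .013
```

```text
time: 4.7
position: [0.5533, -0.2768, 0.0141]
tool_rot: [0.701, 0.112, -0.694, 0.117]
ft_force: [0.0, -0.2, 0.9]
grip_width: 0.05
t 4.7 pos [ 0.5533 -0.2768  0.0141] w 0.05 F [ 0.  -0.2  0.9] q6 0.6 tilt [-1.     0.008 -0.009]
delta tool mm [ 1.1 -1.5  1.4] norm 2.3
```

```bash
python3 -m inch '[[50,[0,0,1],[0,-0.5,-0.4]],[20,[0,0,0],[0,0,0]],[20,[0,0,0],[0,0,0]],[20,[0,0,0],[0,0,0]],[20,[0,0,0],[0,0,0]],[20,[-40,0,0],[0,0,0]],[20,[-50,0,0],[0,0,0]],[20,[-50,0,0],[0,0,0]],[20,[-20,0,0],[0,0,0]],[20,[0,0,0],[0,0,0]]]' 30
python3 go.py .433 .07 .17
python3 - <<'E'
from h import *
print(np.round(atz(imaging.camera_params('wrist'),[274,185],0),3)); save('wrist','w1.png')
E
```

```text
time: 5.95
position: [0.5524, -0.2771, 0.18]
tool_rot: [0.698, 0.114, -0.698, 0.115]
ft_force: [0.1, 0.6, -0.8]
grip_width: 0.0232
t 5.95 pos [ 0.5524 -0.2771  0.18  ] w 0.0232 F [ 0.1  0.6 -0.8] q6 0.6 tilt [-1.     0.002  0.   ]
delta tool mm [   9.4 -367.1    2.1] norm 367.2
[ 0.553 -0.272  0.   ]
```

View pics/w1.png

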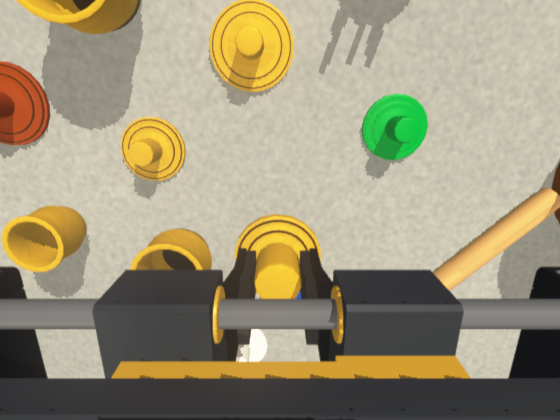

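```bash
python3 -m inch '[[20,[0,-46,0],[0,0,0]],[20,[0,-46,0],[0,0,0]],[20,[0,-46,0],[0,0,0]],[20,[0,-46,0],[0,0,0]],[20,[0,-46,0],[0,0,0]],[20,[0,-40,0],[0,0,0]],[20,[0,0,0],[0,0,0]],[20,[0,0,0],[0,0,0]]]'
python3 go.py .433 .07 .17
python3 - <<'E'
from ref import *
im=save('wrist','w2.png');p=imaging.camera_params('wrist')
for n in ['pot_s','pot_m']:print(n,refine(n,{'w':(p,im)},G[n],dict(pot_s=.046,pot_m=.054)[n]))
E
```

```text
time: 7.0
position: [0.4557, -0.0122, 0.1674]
tool_rot: [-0.69, -0.118, 0.705, -0.11]
ft_force: [-0.3, -0.1, -1.9]
grip_width: 0.0229
t 7.0 pos [ 0.4557 -0.0122  0.1674] w 0.0229 F [-0.3 -0.1 -1.9] q6 0.97 tilt [-1.    -0.015  0.019]
delta tool mm [ -1.5 -85.1  -4.6] norm 85.3
pot_s (['w'], array([0.4326, 0.0717, 0.0501]), np.float64(0.121))
pot_m ([], array([nan, nan, nan]), 9)
```

View pics/w2.png

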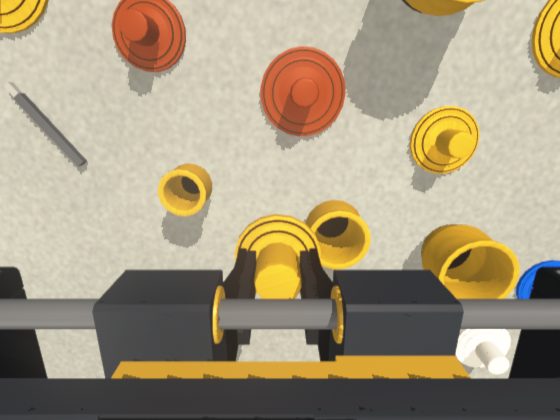

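w2 shows pot_s with its rim centred near (183,192), pot_m near (340,238) and pot_l near (479,270). The held lid's far edge is at (278,216).

```bash
cat > rim.py <<'E'
from ref import *
# lid pose in hand: far disc edge point; pots: rim centre pixels
def rimfit(p,im,n,g,h):
    # brightest-match of projected rim annulus (outer r, inner r) against brass mask
    r=D[n.split('_')[1]][0]; hsv=cv2.cvtColor(im,cv2.COLOR_RGB2HSV)
    m=(cv2.inRange(hsv,(14,110,60),(34,255,255))>0).astype(float); v=hsv[:,:,2]*m/255.
    grad=cv2.GaussianBlur(v.astype(np.float32),(0,0),1)
    def smp(rr,o):
        u=proj(p,C*rr+o).astype(np.float32); return cv2.remap(grad,u[:,:1],u[:,1:],cv2.INTER_LINEAR).ravel()
    def f(q):
        o=np.array([q[0],q[1],h]); return -(2*smp(r-.003,o)-smp(r+.0025,o)-smp(r-.0085,o)).mean()
    best=min(((f((g[0]+i,g[1]+j)),g[0]+i,g[1]+j) for i in np.arange(-.02,.0201,.002) for j in np.arange(-.02,.0201,.002)))
    r_=minimize(f,best[1:],method='Nelder-Mead',options=dict(initial_simplex=[best[1:],(best[1]+.002,best[2]),(best[1],best[2]+.002)]))
    return np.round(r_.x,4),round(-r_.fun,3)
E
python3 - <<'E'
from rim import *
p=imaging.camera_params('wrist');im=cv2.imread('pics/w2.png')[:,:,::-1].copy();o=get_obs()
for n,h,px in [('pot_s',.046,(183.5,192)),('pot_m',.054,(340,238)),('pot_l',.062,(479,270))]:
    print(n,'wrist',rimfit(p,im,n,G[n],h),'manual',atz(p,px,h).round(4))
for c in ['top','scene']:
    pc=imaging.camera_params(c);ic=cv2.imread(f'pics/{c}0.png')[:,:,::-1].copy()
    for n,h in [('pot_s',.046),('pot_m',.054),('pot_l',.062),('pot_xl',.07)]:print(c,n,rimfit(pc,ic,n,G[n],h))
R=Q.from_quat(o['tool_rot']).as_matrix()
e=atz(p,(278,216),o['position'][2]-.009);print('lid edge in tool mm',(R.T@(e-o['position'])*1000).round(1))
E
```

```text
pot_s wrist (array([0.4345, 0.0724]), np.float64(1.149)) manual [0.4355 0.071  0.046 ]
pot_m wrist (array([ 0.439, -0.072]), np.float64(0.836)) manual [ 0.4416 -0.0726  0.054 ]
pot_l wrist (array([ 0.4487, -0.2001]), np.float64(0.621)) manual [ 0.4553 -0.1977  0.062 ]
top pot_s (array([0.4354, 0.0712]), np.float64(0.843))
top pot_m (array([ 0.4406, -0.0736]), np.float64(0.774))
top pot_l (array([ 0.4512, -0.2018]), np.float64(0.782))
top pot_xl (array([ 0.676 , -0.0723]), np.float64(0.73))
scene pot_s (array([0.4353, 0.0727]), np.float64(0.296))
scene pot_m (array([ 0.4403, -0.0718]), np.float64(0.268))
scene pot_l (array([ 0.4508, -0.2002]), np.float64(0.23))
scene pot_xl (array([ 0.6754, -0.0711]), np.float64(0.323))
lid edge in tool mm [  8.5  -0.6 -25.9]
```

```bash
python3 -m inch '[[20,[0,-30,-2],[0,1.1,0.9]],[20,[0,-30,-2],[0,0,0]],[20,[0,-22,0],[0,0,0]],[20,[0,0,0],[0,0,0]],[20,[0,0,0],[0,0,0]]]'
python3 go.py .435 .072 .1
```

```text
time: 7.68
position: [0.4378, 0.0626, 0.1663]
tool_rot: [0.699, 0.109, -0.697, 0.111]
ft_force: [-0.4, -0.5, -0.9]
grip_width: 0.0229
t 7.67 pos [0.4378 0.0626 0.1663] w 0.0229 F [-0.4 -0.5 -0.9] q6 1.15 tilt [-1.     0.004 -0.002]
delta tool mm [ 66.2 -10.   -0.1] norm 67.0
```

```bash
python3 -m inch '[[20,[35,-10,0],[0,0,0]],[20,[35,0,0],[0,0,0]],[20,[0,0,0],[0,0,0]],[20,[0,0,0],[0,0,0]]]'
python3 go.py .435 .072 .061
```

```text
time: 8.18
position: [0.4407, 0.0676, 0.0959]
tool_rot: [0.702, 0.106, -0.695, 0.11]
ft_force: [0.7, 0.1, -0.3]
grip_width: 0.023
t 8.18 pos [0.4407 0.0676 0.0959] w 0.023 F [ 0.7  0.1 -0.3] q6 1.17 tilt [-1.     0.007 -0.009]
delta tool mm [34.8 -6.1  4.4] norm 35.6
```

```bash
python3 -m inch '[[20,[12,-6,4],[0,-0.5,-0.4]],[20,[8,0,0],[0,0,0]],[20,[0,0,0],[0,0,0]]]'
python3 go.py .435 .072 .061
```

```text
time: 8.55
position: [0.4367, 0.0718, 0.0767]
tool_rot: [0.7, 0.108, -0.697, 0.108]
ft_force: [-1.1, 0.6, -1.1]
grip_width: 0.0231
t 8.55 pos [0.4367 0.0718 0.0767] w 0.0231 F [-1.1  0.6 -1.1] q6 1.17 tilt [-1.     0.002 -0.004]
delta tool mm [15.7 -0.8  1.7] norm 15.8
```

```bash
python3 -m inch '[[20,[9,-1,2],[0,0,0]],[20,[3,0,0],[0,0,0]],[20,[2,0,0],[0,0,0]],[20,[2,0,0],[0,0,0]],[20,[0,0,0],[0,0,0]]]'
python3 go.py .435 .072 .061
```

```text
time: 9.18
position: [0.4357, 0.0724, 0.0634]
tool_rot: [0.702, 0.107, -0.695, 0.109]
ft_force: [0.1, -0.7, -0.5]
grip_width: 0.023
t 9.18 pos [0.4357 0.0724 0.0634] w 0.023 F [ 0.1 -0.7 -0.5] q6 1.17 tilt [-1.     0.004 -0.009]
delta tool mm [2.4 0.1 0.8] norm 2.6
```

```bash
python3 -m inch '[[20,[2,0,0],[0,-0.4,0]],[20,[1.5,0,0],[0,0,0]],[20,[0,0,0],[0,0,0]]]'
python3 go.py .435 .072 .061
```

```text
time: 9.55
position: [0.4364, 0.0725, 0.0632]
tool_rot: [0.701, 0.107, -0.697, 0.11]
ft_force: [-0.1, -0.3, -0.7]
grip_width: 0.0233
t 9.55 pos [0.4364 0.0725 0.0632] w 0.0233 F [-0.1 -0.3 -0.7] q6 1.18 tilt [-1.     0.005 -0.004]
delta tool mm [2.2 0.  1.5] norm 2.6
```

```bash
python3 -m inch '[[20,[4,0,0],[0,0,0]],[20,[0,0,0],[0,0,0]]]'
python3 go.py .435 .072 .061
```

```text
time: 9.8
position: [0.4379, 0.0726, 0.0618]
tool_rot: [0.702, 0.107, -0.695, 0.11]
ft_force: [0.4, -0.1, -0.0]
grip_width: 0.0232
t 9.8 pos [0.4379 0.0726 0.0618] w 0.0232 F [ 0.4 -0.1 -0. ] q6 1.18 tilt [-1.     0.006 -0.009]
delta tool mm [ 0.8 -0.3  2.9] norm 3.0
```

```bash
python3 -m inch '[[20,[3,0,3],[0,-0.5,-0.3]],[20,[1,0,0],[0,0,0]],[30,[0,0,0],[0,0,0]],[48,[0,0,0],[0,0,0]],[48,[0,0,0],[0,0,0]],[48,[0,0,0],[0,0,0]]]'
python3 go.py .435 .072 .17
```

```text
time: 10.55
position: [0.4381, 0.0723, 0.0597]
tool_rot: [0.701, 0.107, -0.697, 0.108]
ft_force: [0.2, -0.0, 0.2]
grip_width: 0.0465
t 10.55 pos [0.4381 0.0723 0.0597] w 0.0465 F [ 0.2 -0.   0.2] q6 1.17 tilt [-1.     0.002 -0.006]
delta tool mm [-110.4   -0.5    2.4] norm 110.4
```

```bash
python3 -m inch '[[48,[-40,0,0],[0,0,0]],[48,[-50,0,0],[0,0,0]],[48,[-45,0,0],[0,0,0]],[48,[0,45,-8],[0,0,0]],[48,[0,30,-6],[0,0,0]],[48,[0,0,0],[0,0,0]]]'
python3 go.py .5493 -.146 .17
python3 - <<'E'
from rim import *
im=save('wrist','w3.png');p=imaging.camera_params('wrist');print(refine('lid_m',{'w':(p,im)},G['lid_m'],.036))
print('lid_s fit at rim', [ (atz(p,(x,y),.048)).round(4).tolist() for x,y in [(0,0)]])
E
```

```text
time: 11.3
position: [0.4738, 0.0034, 0.1974]
tool_rot: [0.7, 0.108, -0.698, 0.109]
ft_force: [0.4, 0.3, 0.3]
grip_width: 0.0483
t 11.3 pos [0.4738 0.0034 0.1974] w 0.0483 F [0.4 0.3 0.3] q6 1.03 tilt [-1.     0.002 -0.003]
delta tool mm [ 27.8 165.2 -26.7] norm 169.6
(['w'], array([ 0.5476, -0.145 ,  0.0415]), np.float64(0.013))
lid_s fit at rim [[0.5607, 0.2705, 0.048]]
```

View pics/w3.png

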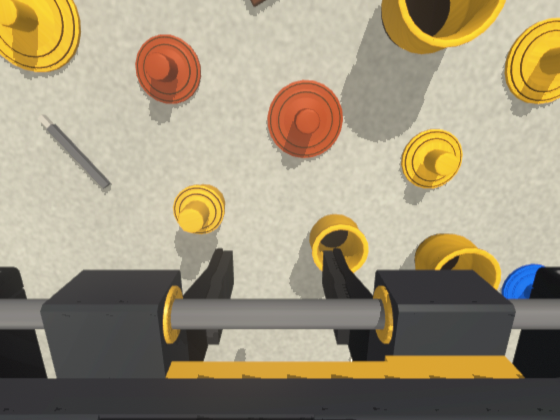

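w3 shows lid_s seated on pot_s at (200,209). lid_m is at (432,158), fitted to (0.5476,-0.145).

```bash
python3 -m inch '[[48,[20,42,-7],[0,0,0]],[48,[20,42,-7],[0,0,0]],[48,[25,42,-7],[0,0,0]],[48,[25,36,-7],[0,0,0]],[48,[0,0,0],[0,0,0]],[48,[0,0,0],[0,0,0]]]'
python3 go.py .548 -.1455 .013
```

```text
time: 12.1
position: [0.5444, -0.1361, 0.1015]
tool_rot: [-0.696, -0.114, 0.701, -0.107]
ft_force: [-0.8, -0.3, 1.1]
grip_width: 0.0483
t 12.1 pos [ 0.5444 -0.1361  0.1015] w 0.0483 F [-0.8 -0.3  1.1] q6 0.81 tilt [-1.    -0.01   0.007]
delta tool mm [88.4 11.  -1.1] norm 89.1
```

```bash
python3 -m inch '[[48,[35,11,-1],[0,0.4,0.6]],[48,[30,0,0],[0,0,0]],[48,[0,0,0],[0,0,0]],[48,[0,0,0],[0,0,0]]]'
python3 go.py .548 -.1455 .013
```

```text
time: 12.6
position: [0.5479, -0.1406, 0.0393]
tool_rot: [0.699, 0.112, -0.697, 0.113]
ft_force: [0.3, -0.7, -0.2]
grip_width: 0.0479
t 12.6 pos [ 0.5479 -0.1406  0.0393] w 0.0479 F [ 0.3 -0.7 -0.2] q6 0.8 tilt [-1.     0.001 -0.003]
delta tool mm [26.3  4.7  1.5] norm 26.8
```

```bash
python3 -m inch '[[48,[20,5,1.5],[0,0,0]],[48,[7,0,0],[0,0,0]],[48,[0,0,0],[0,0,0]],[20,[0,0,0],[0,0,0]],[20,[0,0,0],[0,0,0]],[20,[0,0,0],[0,0,0]]]'
python3 go.py .548 -.1455 .013
```

```text
time: 13.35
position: [0.5498, -0.1464, 0.0135]
tool_rot: [0.7, 0.112, -0.696, 0.114]
ft_force: [0.4, -0.3, 0.3]
grip_width: 0.026
t 13.35 pos [ 0.5498 -0.1464  0.0135] w 0.026 F [ 0.4 -0.3  0.3] q6 0.79 tilt [-1.     0.005 -0.006]
delta tool mm [ 0.5 -1.4  1.4] norm 2.1
```

```bash
python3 -m inch '[[20,[0,0,0],[0,0,0]],[20,[0,0,0],[0,0,0]],[20,[-40,0,0],[0,0,0]],[20,[-45,0,0],[0,0,0]],[20,[-35,0,0],[0,0,0]],[20,[0,0,0],[0,0,0]],[20,[0,0,0],[0,0,0]]]'
python3 go.py .440 -.0725 .12
python3 - <<'E'
from rim import *
im=save('wrist','w4.png');p=imaging.camera_params('wrist')
m=(cv2.inRange(cv2.cvtColor(im,cv2.COLOR_RGB2HSV),(14,110,60),(34,255,255))>0)[:,270:287];o=get_obs()
R=Q.from_quat(o['tool_rot']).as_matrix()
rows=np.nonzero(m.all(1))[0];print(rows[rows>150][:3])
y=[r for r in rows if r>150][0];print('edge tool',(R.T@(atz(p,(278,y),o['position'][2]-.009)-o['position'])*1000).round(1))
print(rimfit(p,im,'pot_m',(.44,-.0725),.054))
E
```

```text
time: 14.22
position: [0.5473, -0.1454, 0.1347]
tool_rot: [0.699, 0.113, -0.697, 0.113]
ft_force: [-0.9, -0.3, -1.7]
grip_width: 0.0234
t 14.22 pos [ 0.5473 -0.1454  0.1347] w 0.0234 F [-0.9 -0.3 -1.7] q6 0.79 tilt [-1.     0.001 -0.003]
delta tool mm [  14.4 -103.1   78.9] norm 130.6
[203 204 205]
edge tool [  9.1  -0.6 -33.1]
(array([ 0.46  , -0.0826]), np.float64(0.292))
```

```bash
python3 -m inch '[[20,[0,-34,26],[0,0,0]],[20,[0,-34,26],[0,0,0]],[20,[0,-34,26],[0,0,0]],[20,[0,0,0],[0,0,0]],[20,[0,0,0],[0,0,0]]]'
python3 go.py .440 -.0725 .0675
```

```text
time: 14.9
position: [0.435, -0.0703, 0.128]
tool_rot: [-0.695, -0.115, 0.701, -0.111]
ft_force: [-0.1, -0.2, -1.3]
grip_width: 0.023
t 14.9 pos [ 0.435  -0.0703  0.128 ] w 0.023 F [-0.1 -0.2 -1.3] q6 0.83 tilt [-1.    -0.007  0.006]
delta tool mm [60.4  4.1 -4.4] norm 60.7
```

```bash
python3 -m inch '[[20,[25,4,-4],[0,0.4,0.4]],[20,[20,0,0],[0,0,0]],[20,[0,0,0],[0,0,0]],[20,[0,0,0],[0,0,0]]]'
python3 go.py .440 -.0725 .0675
```

```text
time: 15.4
position: [0.4445, -0.0756, 0.0808]
tool_rot: [0.7, 0.111, -0.697, 0.113]
ft_force: [0.9, 0.5, -0.6]
grip_width: 0.0235
t 15.4 pos [ 0.4445 -0.0756  0.0808] w 0.0235 F [ 0.9  0.5 -0.6] q6 0.83 tilt [-1.     0.003 -0.004]
delta tool mm [13.3 -4.4  3.4] norm 14.4
```

```bash
python3 -m inch '[[20,[6,-4,4],[0,0,0]],[20,[4,0,1],[0,0,0]],[20,[3,0,1],[0,0,0]],[20,[0,0,0],[0,0,0]]]'
python3 go.py .440 -.0725 .0675
```

```text
time: 15.9
position: [0.4382, -0.0741, 0.0682]
tool_rot: [0.701, 0.111, -0.696, 0.114]
ft_force: [-1.1, 0.1, 0.1]
grip_width: 0.0232
t 15.9 pos [ 0.4382 -0.0741  0.0682] w 0.0232 F [-1.1  0.1  0.1] q6 0.83 tilt [-1.     0.005 -0.006]
delta tool mm [ 0.8 -0.9 -2.2] norm 2.5
```

Within tolerance, so I'll release, lift, and head for lid_l.

```bash
python3 -m inch '[[20,[3,0,-1],[0,0,0]],[30,[0,0,0],[0,0,0]],[48,[0,0,0],[0,0,0]],[48,[0,0,0],[0,0,0]],[48,[-40,0,0],[0,0,0]],[48,[-45,0,0],[0,0,0]],[48,[-45,0,0],[0,0,0]],[48,[0,0,0],[0,0,0]]]'
python3 go.py .6707 -.2123 .17
```

```text
time: 16.9
position: [0.4387, -0.0737, 0.2002]
tool_rot: [0.7, 0.111, -0.696, 0.114]
ft_force: [-0.5, -0.4, 0.1]
grip_width: 0.0483
t 16.9 pos [ 0.4387 -0.0737  0.2002] w 0.0483 F [-0.5 -0.4  0.1] q6 0.83 tilt [-1.     0.005 -0.005]
delta tool mm [  32.2  204.1 -176.7] norm 271.9
```

Go 60% of the way, then look.

```bash
python3 -m inch '[[48,[0,40,-35],[0,0,0]],[48,[0,40,-35],[0,0,0]],[48,[0,40,-35],[0,0,0]],[48,[0,0,0],[0,0,0]],[48,[0,0,0],[0,0,0]]]'
python3 go.py .6707 -.2123 .11
python3 - <<'E'
from rim import *
im=save('wrist','w5.png');p=imaging.camera_params('wrist');print(refine('lid_l',{'w':(p,im)},(.6707,-.2123),.036))
print(rimfit(p,im,'pot_xl',(.6757,-.0717),.07))
E
```

```text
time: 17.52
position: [0.5737, -0.1538, 0.193]
tool_rot: [-0.696, -0.114, 0.7, -0.111]
ft_force: [-0.2, 0.1, -0.9]
grip_width: 0.0481
t 17.52 pos [ 0.5737 -0.1538  0.193 ] w 0.0481 F [-0.2  0.1 -0.9] q6 0.8 tilt [-1.    -0.006  0.006]
delta tool mm [ 82.1  86.5 -74.2] norm 140.4
(['w'], array([ 0.6709, -0.2128,  0.0376]), np.float64(0.012))
(array([ 0.6765, -0.0712]), np.float64(0.944))
```

View pics/w5.png

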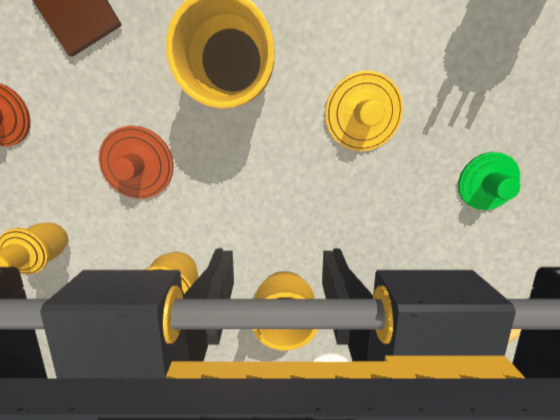

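The wrist view and fit agree on lid_l at (363,111), i.e. (0.671,-0.2128). I'll go there now.

```bash
python3 -m inch '[[48,[25,43,-37],[0,0.3,0.3]],[48,[30,43,-37],[0,0,0]],[48,[30,0,0],[0,0,0]],[48,[0,0,0],[0,0,0]],[48,[0,0,0],[0,0,0]]]'
python3 go.py .671 -.2128 .013
```

```text
time: 18.2
position: [0.6673, -0.2088, 0.1053]
tool_rot: [-0.696, -0.115, 0.7, -0.112]
ft_force: [-0.5, -0.0, 0.7]
grip_width: 0.0484
t 18.2 pos [ 0.6673 -0.2088  0.1053] w 0.0484 F [-0.5 -0.   0.7] q6 0.79 tilt [-1.    -0.005  0.005]
delta tool mm [92.3  5.4 -2.7] norm 92.5
```

```bash
python3 -m inch '[[48,[35,5,-2],[0,0.3,0.3]],[48,[32,0,0],[0,0,0]],[48,[0,0,0],[0,0,0]],[48,[0,0,0],[0,0,0]]]'
python3 go.py .671 -.2128 .013
```

```text
time: 18.7
position: [0.6733, -0.2128, 0.0466]
tool_rot: [0.702, 0.111, -0.694, 0.117]
ft_force: [-0.0, 0.9, 0.2]
grip_width: 0.0477
t 18.7 pos [ 0.6733 -0.2128  0.0466] w 0.0477 F [-0.   0.9  0.2] q6 0.78 tilt [-1.     0.009 -0.009]
delta tool mm [33.6 -1.   2.4] norm 33.7
```

```bash
python3 -m inch '[[48,[22,-1,3],[0,-0.5,-0.5]],[48,[8,0,1],[0,0,0]],[48,[2,0,1],[0,0,0]],[48,[0,0,0],[0,0,0]]]'
python3 go.py .671 -.2128 .013
```

```text
time: 19.2
position: [0.6697, -0.2143, 0.0159]
tool_rot: [0.699, 0.113, -0.697, 0.115]
ft_force: [0.5, 0.8, -0.2]
grip_width: 0.0477
t 19.2 pos [ 0.6697 -0.2143  0.0159] w 0.0477 F [ 0.5  0.8 -0.2] q6 0.78 tilt [-1.     0.003 -0.003]
delta tool mm [ 2.9 -1.  -1.7] norm 3.5
```

```bash
python3 -m inch '[[48,[3,-1,-2],[0,0,0]],[20,[0,0,0],[0,0,0]],[20,[0,0,0],[0,0,0]],[20,[0,0,0],[0,0,0]],[20,[0,0,0],[0,0,0]],[20,[0,0,0],[0,0,0]]]'
python3 go.py .671 -.2128 .013
python3 -m inch '[[20,[-40,0,0],[0,0,0]],[20,[-45,0,0],[0,0,0]],[20,[-40,0,0],[0,0,0]],[20,[0,0,0],[0,0,0]],[20,[0,0,0],[0,0,0]]]'
python3 go.py .4505 -.2008 .13
python3 - <<'E'
from rim import *
im=save('wrist','w6.png');p=imaging.camera_params('wrist')
m=(cv2.inRange(cv2.cvtColor(im,cv2.COLOR_RGB2HSV),(14,110,60),(34,255,255))>0)[:,270:287];o=get_obs()
R=Q.from_quat(o['tool_rot']).as_matrix();rows=np.nonzero(m.all(1))[0];y=[r for r in rows if r>150][0]
print('edge tool',(R.T@(atz(p,(278,y),o['position'][2]-.009)-o['position'])*1000).round(1))
E
```

```text
time: 19.95
position: [0.6719, -0.2127, 0.0133]
tool_rot: [0.7, 0.113, -0.696, 0.115]
ft_force: [0.1, 0.0, -0.7]
grip_width: 0.0234
t 19.95 pos [ 0.6719 -0.2127  0.0133] w 0.0234 F [ 0.1  0.  -0.7] q6 0.78 tilt [-1.     0.004 -0.004]
delta tool mm [ 0.3 -0.2  0.9] norm 1.0
time: 20.58
position: [0.669, -0.2116, 0.1378]
tool_rot: [-0.697, -0.114, 0.698, -0.114]
ft_force: [0.0, 1.2, -0.6]
grip_width: 0.0231
t 20.57 pos [ 0.669  -0.2116  0.1378] w 0.0231 F [ 0.   1.2 -0.6] q6 0.78 tilt [-1.    -0.001  0.001]
delta tool mm [  8.1 -79.7 203.7] norm 218.9
edge tool [  9.   -0.6 -39.2]
```

```bash
python3 -m inch '[[20,[0,-20,50],[0,0,0]],[20,[0,-20,50],[0,0,0]],[20,[0,-20,50],[0,0,0]],[20,[0,-18,46],[0,0,0]],[20,[0,0,0],[0,0,0]],[20,[0,0,0],[0,0,0]]]'
python3 go.py .4505 -.2008 .0755
```

```text
time: 21.38
position: [0.4483, -0.1963, 0.1286]
tool_rot: [-0.693, -0.118, 0.702, -0.11]
ft_force: [0.6, 0.1, -0.7]
grip_width: 0.0231
t 21.38 pos [ 0.4483 -0.1963  0.1286] w 0.0231 F [ 0.6  0.1 -0.7] q6 0.61 tilt [-1.    -0.014  0.011]
delta tool mm [53.   5.7 -1.3] norm 53.3
```

```bash
python3 -m inch '[[20,[20,5,-1],[0,0.7,0.8]],[20,[17,0,0],[0,0,0]],[20,[0,0,0],[0,0,0]],[20,[0,0,0],[0,0,0]]]'
python3 go.py .4505 -.2008 .0755
```

```text
time: 21.88
position: [0.4557, -0.2025, 0.0895]
tool_rot: [0.699, 0.114, -0.696, 0.116]
ft_force: [-0.5, -1.0, -1.0]
grip_width: 0.0227
t 21.88 pos [ 0.4557 -0.2025  0.0895] w 0.0227 F [-0.5 -1.  -1. ] q6 0.6 tilt [-1.     0.004 -0.004]
delta tool mm [13.9 -3.3  4.4] norm 15.0
```

```bash
python3 -m inch '[[20,[6,-3,4],[0,0,0]],[20,[4,0,1],[0,0,0]],[20,[3,0,1],[0,0,0]],[20,[0,0,0],[0,0,0]]]'
python3 go.py .4505 -.2008 .0755
```

```text
time: 22.38
position: [0.4497, -0.2019, 0.0766]
tool_rot: [0.7, 0.113, -0.695, 0.117]
ft_force: [0.2, -0.1, -0.6]
grip_width: 0.0233
t 22.38 pos [ 0.4497 -0.2019  0.0766] w 0.0233 F [ 0.2 -0.1 -0.6] q6 0.59 tilt [-1.     0.006 -0.006]
delta tool mm [ 1.2 -0.8 -1.1] norm 1.8
```

```bash
python3 -m inch '[[20,[3,-1,0],[0,0,0]],[30,[0,0,0],[0,0,0]],[48,[0,0,0],[0,0,0]],[48,[0,0,0],[0,0,0]],[48,[-40,0,0],[0,0,0]],[48,[-45,0,0],[0,0,0]],[48,[-45,0,0],[0,0,0]],[48,[0,0,0],[0,0,0]]]'
python3 go.py .5547 .2753 .18
```

```text
time: 23.38
position: [0.4492, -0.2013, 0.2081]
tool_rot: [0.7, 0.113, -0.695, 0.117]
ft_force: [0.5, -0.4, -0.8]
grip_width: 0.0482
t 23.38 pos [ 0.4492 -0.2013  0.2081] w 0.0482 F [ 0.5 -0.4 -0.8] q6 0.59 tilt [-1.     0.007 -0.006]
delta tool mm [  26.6 -417.7 -252.7] norm 488.9
```

```bash
python3 -m inch '[[48,[0,-45,-27],[0,0,0]],[48,[0,-45,-27],[0,0,0]],[48,[0,-45,-27],[0,0,0]],[48,[0,-45,-27],[0,0,0]],[48,[0,-45,-27],[0,0,0]],[48,[0,-45,-27],[0,0,0]],[48,[0,-45,-27],[0,0,0]],[48,[0,0,0],[0,0,0]],[48,[0,0,0],[0,0,0]]]'
python3 go.py .5547 .2753 .1
python3 - <<'E'
from rim import *
im=save('wrist','w7.png');p=imaging.camera_params('wrist');print(refine('lid_xl',{'w':(p,im)},(.5547,.2753),.036))
E
```

```text
time: 24.5
position: [0.5251, 0.1669, 0.1954]
tool_rot: [-0.695, -0.112, 0.701, -0.115]
ft_force: [0.3, 0.3, 0.0]
grip_width: 0.0482
t 24.5 pos [0.5251 0.1669 0.1954] w 0.0482 F [0.3 0.3 0. ] q6 1.36 tilt [-1.     0.003  0.009]
delta tool mm [ 94.6 -93.6 -63.4] norm 147.4
(['w'], array([0.5548, 0.2749, 0.0392]), np.float64(0.012))
```

View pics/w7.png

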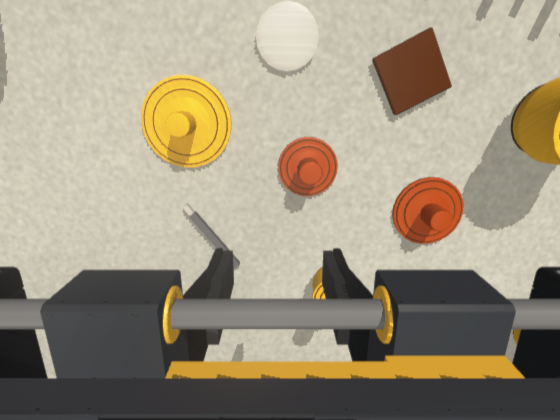

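w7 shows lid_xl at (187,121), fitted to (0.5548,0.2749). copper_lid_m at (307,166) is clear.

```bash
python3 -m inch '[[48,[25,-46,-31],[0,0.5,0]],[48,[30,-46,-31],[0,0,0]],[48,[30,0,0],[0,0,0]],[48,[0,0,0],[0,0,0]],[48,[0,0,0],[0,0,0]]]'
python3 go.py .5548 .2749 .013
```

```text
time: 25.18
position: [0.558, 0.2673, 0.1082]
tool_rot: [0.699, 0.107, -0.698, 0.11]
ft_force: [-0.0, 0.7, -0.0]
grip_width: 0.0478
t 25.18 pos [0.558  0.2673 0.1082] w 0.0478 F [-0.   0.7 -0. ] q6 1.53 tilt [-1.     0.004  0.   ]
delta tool mm [95.2 -8.6  0.8] norm 95.6
```

```bash
python3 -m inch '[[48,[35,-9,1],[0,0,-0.2]],[48,[32,0,0],[0,0,0]],[48,[0,0,0],[0,0,0]],[48,[0,0,0],[0,0,0]]]'
python3 go.py .5548 .2749 .013
```

```text
time: 25.68
position: [0.5601, 0.2726, 0.0476]
tool_rot: [0.703, 0.107, -0.695, 0.106]
ft_force: [-0.2, 0.2, 0.9]
grip_width: 0.0484
t 25.68 pos [0.5601 0.2726 0.0476] w 0.0484 F [-0.2  0.2  0.9] q6 1.54 tilt [-1.     0.001 -0.012]
delta tool mm [34.5 -3.8  4.8] norm 35.1
```

```bash
python3 -m inch '[[48,[22,-4,5],[0,-0.7,0]],[48,[9,0,1],[0,0,0]],[48,[4,0,1],[0,0,0]],[48,[0,0,0],[0,0,0]]]'
python3 go.py .5548 .2749 .013
```

```text
time: 26.18
position: [0.5537, 0.2747, 0.0131]
tool_rot: [0.7, 0.106, -0.698, 0.107]
ft_force: [0.3, 0.1, -0.7]
grip_width: 0.0479
t 26.18 pos [0.5537 0.2747 0.0131] w 0.0479 F [ 0.3  0.1 -0.7] q6 1.55 tilt [-1.     0.001 -0.004]
delta tool mm [ 0.1  0.1 -1.1] norm 1.1
```

```bash
python3 -m inch '[[20,[0,0,0],[0,0,0]],[20,[0,0,0],[0,0,0]],[20,[0,0,0],[0,0,0]],[20,[0,0,0],[0,0,0]],[20,[-40,0,0],[0,0,0]],[20,[-45,0,0],[0,0,0]],[20,[-45,0,0],[0,0,0]],[20,[0,0,0],[0,0,0]],[20,[0,0,0],[0,0,0]]]' 40
python3 go.py .676 -.0715 .14
python3 - <<'E'
from rim import *
im=save('wrist','w8.png');p=imaging.camera_params('wrist')
m=(cv2.inRange(cv2.cvtColor(im,cv2.COLOR_RGB2HSV),(14,110,60),(34,255,255))>0)[:,270:287];o=get_obs()
R=Q.from_quat(o['tool_rot']).as_matrix();rows=np.nonzero(m.all(1))[0];y=[r for r in rows if r>150][0]
print('edge tool',(R.T@(atz(p,(278,y),o['position'][2]-.009)-o['position'])*1000).round(1))
E
```

```text
time: 27.3
position: [0.5512, 0.2741, 0.1442]
tool_rot: [-0.698, -0.106, 0.7, -0.107]
ft_force: [-0.2, 0.4, -1.7]
grip_width: 0.0231
t 27.3 pos [0.5512 0.2741 0.1442] w 0.0231 F [-0.2  0.4 -1.7] q6 1.55 tilt [-1.     0.001  0.002]
delta tool mm [  4.6 367.1 -16.4] norm 367.4
edge tool [  8.9  -0.6 -47.8]
```

```bash
python3 -m inch '[[20,[-1,46,-2],[0,0,0]],[20,[-1,46,-2],[0,0,0]],[20,[-1,46,-2],[0,0,0]],[20,[-1,46,-2],[0,0,0]],[20,[-1,46,-2],[0,0,0]],[20,[-1,46,-2],[0,0,0]],[20,[0,46,-2],[0,0,0]],[20,[0,40,-2],[0,0,0]],[20,[0,0,0],[0,0,0]],[20,[0,0,0],[0,0,0]]]'
python3 go.py .676 -.0715 .0835
```

```text
time: 28.6
position: [0.6675, -0.0757, 0.1272]
tool_rot: [-0.686, -0.11, 0.711, -0.104]
ft_force: [-0.4, -1.0, -1.4]
grip_width: 0.0227
t 28.6 pos [ 0.6675 -0.0757  0.1272] w 0.0227 F [-0.4 -1.  -1.4] q6 1.0 tilt [-0.999 -0.013  0.034]
delta tool mm [ 43.4  -0.9 -10.8] norm 44.7
```

```bash
python3 -m inch '[[20,[0,-1,-10],[0,1.9,0.8]],[20,[0,0,0],[0,0,0]],[20,[20,0,0],[0,0,0]],[20,[0,0,0],[0,0,0]],[20,[0,0,0],[0,0,0]]]'
python3 go.py .676 -.0715 .0835
```

```text
time: 29.22
position: [0.6731, -0.0672, 0.1019]
tool_rot: [-0.696, -0.11, 0.702, -0.107]
ft_force: [-0.2, 0.1, -1.0]
grip_width: 0.0232
t 29.23 pos [ 0.6731 -0.0672  0.1019] w 0.0232 F [-0.2  0.1 -1. ] q6 1.0 tilt [-1.    -0.005  0.008]
delta tool mm [18.4  5.1 -1.6] norm 19.2
```

```bash
python3 -m inch '[[20,[7,5,-1],[0,0.5,0.3]],[20,[5,0,1],[0,0,0]],[20,[4,0,1],[0,0,0]],[20,[0,0,0],[0,0,0]]]'
python3 go.py .676 -.0715 .0835
```

```text
time: 29.72
position: [0.6737, -0.073, 0.085]
tool_rot: [0.699, 0.108, -0.698, 0.109]
ft_force: [0.5, 0.2, -1.9]
grip_width: 0.0232
t 29.73 pos [ 0.6737 -0.073   0.085 ] w 0.0232 F [ 0.5  0.2 -1.9] q6 0.99 tilt [-1.     0.001 -0.001]
delta tool mm [ 1.5 -0.8 -2.7] norm 3.2
```

```bash
python3 -m inch '[[20,[3,-1,-3],[0,0,0]],[30,[0,0,0],[0,0,0]],[48,[0,0,0],[0,0,0]],[48,[0,0,0],[0,0,0]],[48,[-40,0,0],[0,0,0]],[48,[-45,0,0],[0,0,0]],[48,[-45,0,0],[0,0,0]],[48,[0,0,0],[0,0,0]]]'
python3 go.py .60 -.3 .22
```

```text
time: 30.72
position: [0.6771, -0.0716, 0.2185]
tool_rot: [0.699, 0.107, -0.698, 0.11]
ft_force: [0.2, -0.4, -0.2]
grip_width: 0.0482
t 30.73 pos [ 0.6771 -0.0716  0.2185] w 0.0482 F [ 0.2 -0.4 -0.2] q6 1.0 tilt [-1.     0.004 -0.001]
delta tool mm [ -1.  194.2 142.8] norm 241.0
```

```bash
python3 -m inch '[[48,[-2,32,50],[0,0,0]],[48,[-2,32,50],[0,0,0]],[48,[-2,32,50],[0,0,0]],[48,[-2,32,50],[0,0,0]],[48,[-2,32,50],[0,0,0]],[48,[-2,32,50],[0,0,0]],[48,[-2,32,50],[0,0,0]],[48,[-2,32,50],[0,0,0]],[48,[-2,32,50],[0,0,0]],[48,[-2,32,50],[0,0,0]],[48,[0,0,0],[0,0,0]],[48,[0,0,0],[0,0,0]]]'
python3 - <<'E'
from rim import *
FP={'s':(.4352,.072),'m':(.44,-.0725),'l':(.4508,-.201),'xl':(.676,-.0717)};H=dict(s=.046,m=.054,l=.062,xl=.07)
K={'s':0,'m':1,'l':2,'xl':3}
ims=[]
for c in ['top','scene']:
    p=imaging.camera_params(c);im=save(c,c+'1.png');ims.append(im)
    hsv=cv2.cvtColor(im,cv2.COLOR_RGB2HSV)
    for s,g in FP.items():
        # disc of lid at rim height: fit by silhouette with lid raised to h
        best=[k for k in masks(im) if cv2.pointPolygonTest(k,tuple(map(float,proj(p,np.array([[*g,H[s]]]))[0])),False)>=0]
        if not best: print(c,s,'none');continue
        b=np.zeros((1680,2240),np.uint8);cv2.fillPoly(b,[cv2.convexHull(best[0])*4+2],1);b=cv2.dilate(b,np.ones((5,5)))>0
        def model(v):
            m=np.zeros((1680,2240),np.uint8);L=[]
            r,rl=D[s];o=np.array([v[0],v[1],v[2]]);
            P=np.vstack([C*rl+o,C*rl+o+[0,0,.004],C*.012+o+[0,0,.036],C*r*.9+[*g,0]])
            cv2.fillConvexPoly(m,cv2.convexHull(np.round(proj(p,P)*4+1.5).astype(np.int32)),1);return m>0
        f=lambda v:1-(b&(q:=model((v[0],v[1],H[s])))).sum()/(b|q).sum()
        r=minimize(f,g,method='Nelder-Mead',options=dict(initial_simplex=[g,(g[0]+.006,g[1]),(g[0],g[1]+.006)]))
        print(c,s,np.round((r.x-g)*1000,1),round(r.fun,3))
cr=[cv2.resize(ims[0][90:300,90:470],None,fx=2,fy=2,interpolation=cv2.INTER_CUBIC)]
save('',"top1c.png",cr[0]);save('',"scene1c.png",cv2.resize(ims[1][140:360,140:440],None,fx=2.5,fy=2.5,interpolation=cv2.INTER_CUBIC))
E
```

```text
time: 32.22
position: [0.2847, -0.5374, 0.2244]
tool_rot: [-0.697, -0.114, 0.7, -0.105]
ft_force: [-0.3, 0.4, -0.1]
grip_width: 0.0482
top s [ 0.7 -2.3] 0.043
top m [-1.3 -3.7] 0.027
top l [-1.5 -3.5] 0.048
top xl [ 1.7 -3.1] 0.04
scene s [1.4 5.2] 0.097
scene m [-0.9  3.6] 0.08
scene l [-1.6  3.9] 0.083
scene xl [0.5 3.1] 0.06
```

View pics/top1c.png

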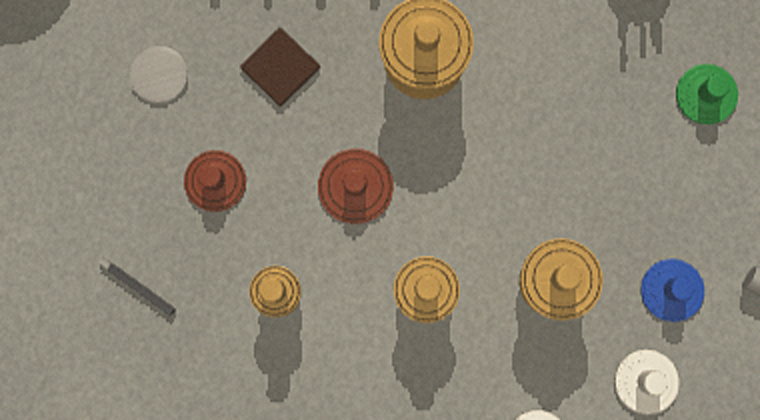

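View pics/scene1c.png

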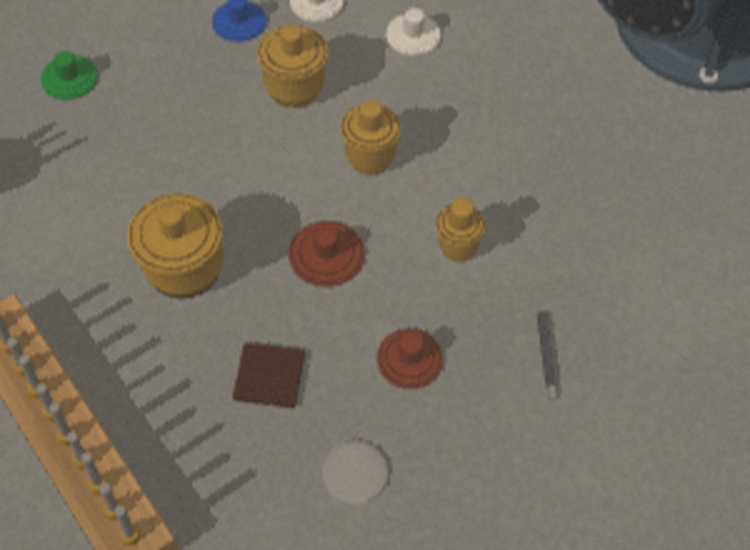

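All four lids sit level on their own pots. The top view has them at crop pixels s (275,291), m (427,289), l (561,279) and xl (426,42), and the scene view agrees. The y offsets have opposite signs in the two cameras and average to under 2 mm.

```bash
python3 -c "
from rig import robot; print(robot.hand_in())"
```

```text
the job is handed in; nothing more can be done
None
```

All four brass lids are on the brass pots of their own size, knobs up. I picked each lid up by its knob, set it down in the order s, m, l, xl, backed the arm clear and handed in at about 32 s of the 96 s allowed. No verdict was reported.

- **Centring:** the last top and scene pictures put every lid within about 5.5 mm of its pot's centre, against the 10 mm limit. The two cameras disagree in y, the top camera reading 2–4 mm one way and the scene camera 3–5 mm the other. I took that as calibration or fit bias, because the averages come to under 2 mm.
- **Level and undisturbed:** all lids look flat in both pictures. The copper lids look unmoved by eye in the last pictures, and so do the pots, though I did not measure either again. The highest wrist force I read was about 2 N.
- **Height:** the final lid height was not measured separately. It rests on the measured gripper height at release and the flat appearance in the pictures.
- **Weak early measurement:** the first silhouette fits gave pot heights 5–11 mm too low. I used rim fits instead, taking the rim height from the text; these agreed across cameras to about 2 mm.

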